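# Put the letter opener away in the stationery box

### The arm

A 6-joint arm with a two-finger parallel gripper is mounted at the origin on the work surface. World frame = base frame: x ahead of the robot, y to its left, z up, the work surface at z = 0. Lengths are in m, angles in rad, forces in N, time in s.
With the tool pointing down it reaches from about 0.35 to 0.975 m from the base axis. Payload 4.9 kg.
Tool frame: the origin (TCP) lies at the very end of the fingers, on their centre line; the grasp point (between the pads) lies ctrl.hold_point_z behind it (ctrl.hold_point_z is the distance from the TCP to the grasp point, in m); z points along the fingers, y is the line along which they close (so a half turn about z gives the same grasp; the last joint's range is limited). The gripper opens to 85 mm and grips with 20 to 120 N. Pads are 22 mm wide; open, the fingers measure 114 mm over their backs; the gripper's body (76 mm by 85 mm) begins 54 mm behind the grasp point. The pads swing forward as they close: fully open they stand 13 mm farther back than shut.
Start: joints at [1.087, 0.053, 1.613, -0, 1.476, -0.119], TCP at [0.223, 0.584, 0.231] pointing down, gripper open.
Joint ranges: [-3.01, 3.01], [-1.01, 2.22], [0.06, 2.58], [-1.02, 4.17], [0.09, 2.62], [-3.14, 3.14]. Speed limits (rad/s): [2.57, 2.57, 3.14, 3.14, 3.14, 3.14].

### API

Orientations are given as a rotation vector (axis times angle).
In Python, from station import ctrl gives the robot as it stands. The module is installed in compiled form; this text tells all that it offers.
- The arm moves only by the tool jog_arm, never from a script. Its argument "deltas" is a list of rows, each a list of 3 entries, a list of its own where there are three numbers: the closure, from -1 (fully open) to 1 (shut), then the shift along the world's x, y, z scaled (see below), then the turn, a rotation vector about the world's x, y, z scaled (see below). A call has 1 to 12 rows; each row is the pose to reach, as a shift and turn from the pose commanded when the call began, turning the shorter way round; what a row does not reach only later rows make up. The controller multiplies each number of a shift by 0.4 m and each number of a turn by 180 degrees. A row lasts 1/12 s, in which the tool goes at most 41.7 mm and 7.16 degrees, less where a joint would pass 70% of its speed; a pose out of reach is approached as far as the arm can. A call with a number of a shift or a turn outside -1 to 1 is refused whole. A call with a gripper value outside its range is refused whole. The fingers move at their own pace and stop on an object; "squeeze" is the grip in N (left out, the last holds). Time passes only in rows, so rows that repeat a pose let the fingers close. It gives the time, the measured TCP pose, the force, the opening and the grip force at its end, in the units of the state.
- ctrl.get_obs(): the state, without advancing time (a new reading comes with each control period).
- ctrl.get_image(name): name is "scene" or "top"; returns the picture (480x640x3 uint8, red, green, blue); there is no depth.
- ctrl.get_calibration(name): a dict with "K" (3x3 intrinsics, pixels), "dist_coeffs" ([k1, k2, p1, p2, k3] as OpenCV has them; the pictures are not rectified), "extrinsics" (4x4, takes a point from world to camera coordinates). Camera axes: x right, y down, z forward; pixel columns grow to the right and rows downward; lengths in m; the calibration is good to about 2 mm. A picture is of the moment at which its call begins. get_calibration takes no time and is no camera call.
- ctrl.finish_job(): hands the job in; it is judged then, once.
The state is a dict: "t": time; "q": joint angles; "dq": joint speeds; "effort": joint torques, N m; "tool_pos": TCP position; "tool_rot": TCP orientation; "contact_force": force on the tool from outside, world axes, zero at the start; "wrist_torque": the same for the moment, N m; "opening": finger opening in m; "grip_force": force on a finger pad.
Only numpy, scipy, OpenCV 4.12 (cv2) and the standard library are available. Lean on these libraries where they do the work, as an engineer would, in place of code of your own. Each camera call takes 0.05 s, during which the arm holds its last target. There are 200 camera calls.

### The job

The post is done, so put the letter opener away: lift the lid of the wooden stationery box by its front tab and ease it back until it leans on its stop, without flinging it. Then draw the letter opener out of the marble pen stand and lay it down flat, not dropped from a height, wholly inside the box's long empty front compartment, and leave the lid open. Leave the ruler and the pen in the stand, and the ornaments where they are.

Things in the scene. Friction and masses are not known exactly. Their poses are not given: they have to be found in the camera images.
- lid (a joint): angle of the box's lid: 0 shut, 1.83 rad (105 degrees) when it leans back on its brass stop hinges. The lid is 12 mm thick, weighs about 0.4 kg, falls shut if let go below about 1.4 rad and back on its stop beyond about 1.65 rad; slight hinge friction
- box: fixed wooden stationery box, 140 mm front to back (x) by 250 mm long (y), rim 82 mm above the desk, walls 8 mm, inner floor 30 mm above the desk. Origin: centre of its underside; x from its front (tab side, facing the robot) to its back (hinge), y to the left, z up. The space behind the divider is full of note cards (38 mm high) and an ink pad
- lid_hinge (a point): middle of the lid's hinge line, at the box's top back edge (box x = +70 mm, 82 mm above the desk); the line runs along the box's y
- lid_tab (a point): middle of the lower front edge of the lid's lift tab: a wooden lip 120 mm wide (along box y), 12 mm thick, standing 26 mm out from the box's front face, with nothing below it. 166 mm from the hinge line; its underside is 82 mm above the desk when shut. Moves with the lid
- front_compartment (a point): centre of the floor of the empty front compartment, 72 mm wide (x) by 234 mm long (y), 52 mm below the box's rim; at its back (+x) is a divider 30 mm high and 4 mm thick, on the other sides the box's walls; axes as the box's
- stand: fixed white marble pen stand, 80 mm (x) by 160 mm (y), 95 mm high; origin: centre of its underside; x from its front to its back, y to the left, z up. Three slots in its top at y = -52, 0 and +52 mm, each 46 mm (x) by 24 mm (y), 80 mm deep, each with one thing that leans back in it, top towards the stand's +x. Which slot holds which thing varies
- opener: letter opener, 190 mm long, about 70 g: flat steel blade (102 mm long, 10 to 18 mm wide, 3.5 mm thick) and pale wooden handle (88 mm long, 16 to 18 mm wide in y, 12 mm thick in x). Stands blade down in a slot, leaning back about 28 degrees, handle wholly above the stand. Origin: middle of the blade's tip; z along it from tip to butt, y across its width
- opener_butt (a point): middle of the butt end of the letter opener's handle, 190 mm from the blade tip
- ruler: plain steel ruler, 200 x 20 x 3.5 mm, in another slot, leaning back about 28 degrees; leave it. Origin at its lower end, z along it upwards
- pen: black round marker pen, 14 mm thick, 140 mm long, in another slot, leaning back about 22 degrees; leave it. Origin at the edge of its lower end, z along it upwards
- succulent: small potted plant, loose, pot 58 mm across, 85 mm high overall and 65 mm across the leaves, standing between the robot and the gap between box and stand; leave it. Origin: centre of its underside
- sculpture: brass ring standing on a marble block 60 x 70 mm, loose, 147 mm high and 116 mm wide (y), on the far side of the desk; leave it. Origin: centre of its underside
Mind the look-alikes: they are no part of the job. There is more than one size of the opener; the one meant has the size given above. What is shaped like the stand but green is not meant.

How it is judged:
By the outcome, as a careful person would: the job done as asked, in the order asked, and still so for the second after the job is handed in, with the robot touching nothing.
It also fails if it takes over 61 s, if anything falls off the work surface, if the arm or the gripper's body presses on something with over 40 N, if the wrist force passes 120 N, or if a joint passes its speed limit or range.

## Working session

There is one attempt and no reset: what is moved stays moved. The work goes in short steps, Python scripts to look and compute and a tool call to move; the robot and the scene stay as the last step left them, time stands still between calls to the robot, and variables do not carry over. Pictures are saved under pics/ and viewed, at most 10 in all, crops included, and the job is handed in when it is done.

Besides the shell and the picture viewer there is one more tool, called after "Request:" by a JSON object that holds its "fn" and its "kwargs". jog_arm: Moves the arm, as the interface text tells. Its arguments: {"type":"object","properties":{"deltas":{"type":"array","items":{"type":"array"}},"squeeze":{"type":"number"}},"required":["deltas"]}

```bash
mkdir -p pics
python3 - <<'E'
from station import ctrl
import cv2
for n in("scene","top"):
    cv2.imwrite(f"pics/{n}0.png",ctrl.get_image(n)[:,:,::-1])
    c=ctrl.get_calibration(n);print(n,c["K"],c["dist_coeffs"],c["extrinsics"])
print(ctrl.hold_point_z,ctrl.get_obs())
E
```

```text
scene [[497.9151042    0.         323.92567303]
 [  0.         497.9151042  239.90109616]
 [  0.           0.           1.        ]] [-0.11329021  0.          0.          0.          0.        ] [[-0.5920217   0.8058095   0.01346667  0.31390099]
 [ 0.58188982  0.43895134 -0.68463563 -0.25345662]
 [-0.55759711 -0.39748303 -0.72876107  1.48602895]
 [ 0.          0.          0.          1.        ]]
top [[477.13539843   0.         320.52566602]
 [  0.         477.13539843 242.82703967]
 [  0.           0.           1.        ]] [0.03168761 0.         0.         0.         0.        ] [[-0.02240494 -0.9996985  -0.0100467   0.0585806 ]
 [-0.98825676  0.0236656  -0.15095865  0.59460658]
 [ 0.1511509   0.0065465  -0.98848902  0.89871627]
 [ 0.          0.          0.          1.        ]]
0.0187 {'t': 0.1, 'q': array([ 1.08701223e+00,  5.33067616e-02,  1.61415049e+00, -3.50739606e-05,
        1.47598709e+00, -1.18995671e-01]), 'dq': array([-0.0004892 , -0.00120079, -0.00355794,  0.00123415, -0.00201948,
        0.00060201]), 'effort': array([ 4.01765465e-04, -3.94901526e+01, -3.71362495e+01, -3.06416609e-05,
        3.88941611e-03,  1.64034486e-05]), 'tool_pos': array([0.22271445, 0.58337427, 0.23017978]), 'tool_rot': array([-5.69737428e-01, -3.08897263e+00,  2.79333698e-03]), 'contact_force': array([-0.07266174, -0.61289658, -0.00881691]), 'wrist_torque': array([ 0.00752853, -0.01222145,  0.04866329]), 'grip_force': 0.0, 'opening': 0.08518687451415385}
```

View pics/scene0.png

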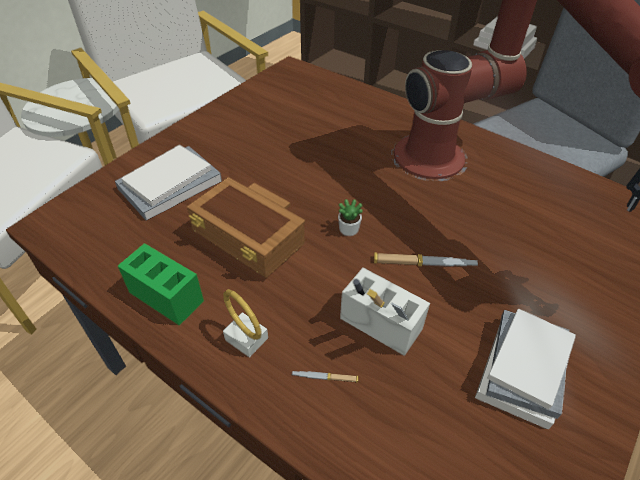

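View pics/top0.png

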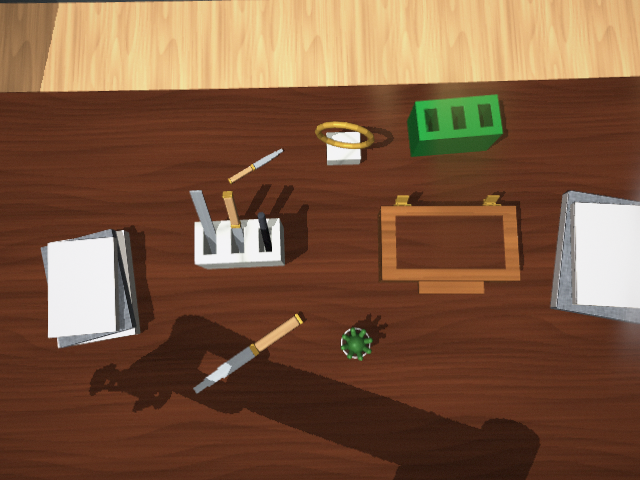

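Top view: the stand is at (238,243) and holds the ruler (203,220), an opener (232,212) and the pen (265,235). The box is at (450,243), with its tab at (451,287).

Could be taken for the opener: the one in the stand (top 232,212), a large one lying at (250,352), and a small one lying at (256,165). Could be taken for the stand: white (238,243) and green (456,122). I choose the opener in the white stand, and check it in a crop.

```bash
cat > h.py <<'E'
import numpy as np,cv2
from station import ctrl
C={n:ctrl.get_calibration(n) for n in("scene","top")}
def ray(n,p):
    c=C[n];u=cv2.undistortPoints(np.array([[p]],float),np.array(c["K"]),np.array(c["dist_coeffs"]))[0,0]
    E=np.array(c["extrinsics"]);R=E[:3,:3];d=R.T@np.array([u[0],u[1],1]);return -R.T@E[:3,3],d/np.linalg.norm(d)
def plane(n,p,z):
    o,d=ray(n,p);return o+d*(z-o[2])/d[2]
def tri(ps,pt):
    (a,u),(b,v)=ray("scene",ps),ray("top",pt)
    s=np.linalg.lstsq(np.c_[u,-v],b-a,rcond=None)[0]
    P,Q=a+s[0]*u,b+s[1]*v;return (P+Q)/2,np.linalg.norm(P-Q)
def proj(n,P):
    c=C[n];E=np.array(c["extrinsics"]);return cv2.projectPoints(np.array([P],float),cv2.Rodrigues(E[:3,:3])[0],E[:3,3],np.array(c["K"]),np.array(c["dist_coeffs"]))[0][0,0]
E
python3 - <<'E'
import cv2,numpy as np
t=cv2.imread("pics/top0.png");s=cv2.imread("pics/scene0.png")
r=lambda im,x,y,w,h,W,H:cv2.resize(im[y:y+h,x:x+w],(W,H),interpolation=cv2.INTER_CUBIC)
a=np.hstack([r(t,185,185,105,90,350,300),r(t,375,190,150,105,430,301)[:300]])
b=np.hstack([r(s,335,262,100,94,320,300),r(s,180,170,130,108,361,300),np.zeros((300,99,3),np.uint8)])
cv2.imwrite("pics/crop.png",np.vstack([a,b]))
E
```

```text
(no output)
```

View pics/crop.png

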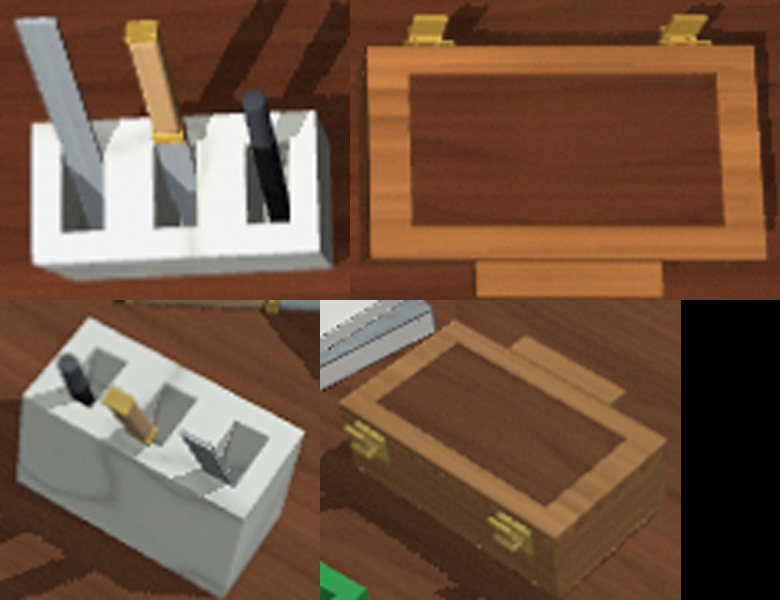

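The crop shows the middle slot holding the one with the pale wooden handle and brass butt (butt in top at about (228,194)), so it is the opener. The flat grey bar on the left is the ruler and the black one is the pen.

Run:
```python
from h import *
np.set_printoptions(precision=4,suppress=True)
T=lambda x,y:(x/3.3333+185-.35,y/3.3333+185-.35)
B=lambda x,y:((x-350)/2.867+375-.33,y/2.867+190-.33)
S=lambda x,y:(x/3.2+335-.34,(y-300)/3.19+262-.34)
S2=lambda x,y:((x-320)/2.777+180-.32,(y-300)/2.777+170-.32)
print("stand",*[plane("top",T(*p),.095) for p in[(32,124),(316,111),(330,249),(33,262)]])
print("stand sc",*[plane("scene",S(*p),.095) for p in[(90,318),(304,432),(243,519),(23,394)]])
print("box",*[plane("top",B(*p),.094) for p in[(367,45),(754,45),(766,258),(370,260)]])
print("box sc",*[plane("scene",S2(*p),.094) for p in[(455,321),(667,437),(556,537),(340,402)]])
print("tab",*[plane("top",B(*p),.094) for p in[(477,296),(663,296)]])
print("tab sc",*[plane("scene",S2(*p),.094) for p in[(526,336),(625,391)]])
print("butt",tri(S(118,403),T(142,26)))
print("ferrule",tri(S(150,437),T(169,137)))
print("slots",*[plane("top",T(*p),.095) for p in[(155,228),(196,226)]])
for n,P in dict(succ=(357,343)).items(): print(n,plane("top",P,.05))
```

```text
stand [0.634  0.2818 0.095 ] [0.6376 0.121  0.095 ] [0.5587 0.1139 0.095 ] [0.5554 0.2799 0.095 ]
stand sc [0.5567 0.1205 0.095 ] [0.5544 0.2805 0.095 ] [0.6339 0.2816 0.095 ] [0.6355 0.1212 0.095 ]
box [ 0.6574 -0.0709  0.094 ] [ 0.6508 -0.3238  0.094 ] [ 0.5112 -0.3197  0.094 ] [ 0.5155 -0.067   0.094 ]
box sc [ 0.5115 -0.317   0.094 ] [ 0.5145 -0.0688  0.094 ] [ 0.6551 -0.0696  0.094 ] [ 0.6503 -0.321   0.094 ]
tab [ 0.4909 -0.1345  0.094 ] [ 0.4884 -0.2527  0.094 ]
tab sc [ 0.4883 -0.2506  0.094 ] [ 0.4915 -0.1327  0.094 ]
butt (array([0.6658, 0.2027, 0.1825]), np.float64(0.0016215253361546045))
ferrule (array([0.6221, 0.2047, 0.1028]), np.float64(0.004292952477333455))
slots [0.5729 0.2119 0.095 ] [0.5735 0.1889 0.095 ]
succ [ 0.4006 -0.0203  0.05  ]
```

Request:
{"fn": "jog_arm", "kwargs": {"deltas": [[1,[0.35,-0.97,0.1],[0,0,-0.384]],[1,[0.35,-0.97,0.1],[0,0,-0.384]],[1,[0.35,-0.97,0.1],[0,0,-0.384]],[1,[0.35,-0.97,0.1],[0,0,-0.384]],[1,[0.35,-0.97,0.1],[0,0,-0.384]],[1,[0.35,-0.97,0.1],[0,0,-0.384]],[1,[0.35,-0.97,0.1],[0,0,-0.384]],[1,[0.35,-0.97,0.1],[0,0,-0.384]],[1,[0.35,-0.97,0.1],[0,0,-0.384]],[1,[0.35,-0.97,0.1],[0,0,-0.384]],[1,[0.35,-0.97,0.1],[0,0,-0.384]],[1,[0.35,-0.97,0.1],[0,0,-0.384]]]}}

```text
t: 1.1
tool_pos: [0.3636, 0.1941, 0.2713]
tool_rot: [-2.227, -2.216, -0.001]
contact_force: [0.2, 0.4, -0.5]
opening: 0.0006
grip_force: 0.0
```

Request:
{"fn": "jog_arm", "kwargs": {"deltas": [[1,[0.3,-0.98,0.1],[0,0,0]],[1,[0.3,-0.98,0.1],[0,0,0]],[1,[0.3,-0.98,0.1],[0,0,0]],[1,[0.3,-0.98,0.1],[0,0,0]],[1,[0.3,-0.98,0.1],[0,0,0]],[1,[0.3,-0.98,0.1],[0,0,0]],[1,[0.3,-0.98,0.1],[0,0,0]],[1,[0.3,-0.98,0.1],[0,0,0]],[1,[0.3,-0.98,0.1],[0,0,0]],[1,[0.3,-0.98,0.1],[0,0,0]],[1,[0.3,-0.98,0.1],[0,0,0]],[1,[0.3,-0.98,0.1],[0,0,0]]]}}

```text
t: 2.1
tool_pos: [0.4836, -0.1961, 0.3102]
tool_rot: [-2.22, -2.219, 0.0]
contact_force: [-0.2, -0.4, 0.1]
opening: -0.0001
grip_force: 0.0
```

Request:
{"fn": "jog_arm", "kwargs": {"deltas": [[1,[0,-0.3,0],[0.1,0,0]],[1,[0,-0.3,0],[0.2,0,0]],[1,[0,-0.3,0],[0.306,0,0]],[1,[0,-0.3,0],[0.306,0,0]],[1,[0,-0.3,0],[0.306,0,0]],[1,[0,-0.3,0],[0.306,0,0]],[1,[0,-0.3,0],[0.306,0,0]],[1,[0,-0.3,0],[0.306,0,0]],[1,[0,-0.3,0],[0.306,0,0]],[1,[0,-0.3,0],[0.306,0,0]],[1,[0,-0.3,0],[0.306,0,0]],[1,[0,-0.3,0],[0.306,0,0]]]}}

```text
t: 3.1
tool_pos: [0.4837, -0.3149, 0.313]
tool_rot: [-1.642, -1.647, -0.854]
contact_force: [-0.3, 0.2, 0.2]
opening: 0.0002
grip_force: 0.0
```

Run:
```python
from station import ctrl
o=ctrl.get_obs();print(o["q"],o["tool_pos"],o["tool_rot"])
```

```text
[-0.94544705  0.31100979  1.38323721  0.63212739  2.19903106 -0.77332313] [ 0.48370234 -0.31492645  0.31304748] [-1.64241459 -1.64737221 -0.85431517]
```

Request:
{"fn": "jog_arm", "kwargs": {"deltas": [[1,[-0.142,0.1,-0.1],[0.0526,-0.0218,-0.249]],[1,[-0.142,0.1,-0.1],[0.0526,-0.0218,-0.249]],[1,[-0.142,0.1,-0.1],[0.0526,-0.0218,-0.249]],[1,[-0.142,0.1,-0.1],[0.0526,-0.0218,-0.249]],[1,[-0.142,0.1,-0.2],[0.0526,-0.0218,-0.249]],[1,[-0.142,0.1,-0.3],[0.0526,-0.0218,-0.249]],[1,[-0.142,0.1,-0.407],[0.0526,-0.0218,-0.249]],[1,[-0.142,0.1,-0.407],[0.0526,-0.0218,-0.249]],[1,[-0.142,0.1,-0.407],[0.0526,-0.0218,-0.249]],[1,[-0.142,0.1,-0.407],[0.0526,-0.0218,-0.249]],[1,[-0.142,0.1,-0.407],[0.0526,-0.0218,-0.249]],[1,[-0.142,0.1,-0.407],[0.0526,-0.0218,-0.249]]]}}

```text
t: 4.1
tool_pos: [0.4274, -0.2781, 0.1516]
tool_rot: [-2.172, -0.908, -1.385]
contact_force: [0.5, 0.1, 0.4]
opening: 0.0001
grip_force: 0.0
```

Run:
```python
from h import *
from scipy.spatial.transform import Rotation as R
o=ctrl.get_obs();print(o["q"],o["tool_pos"]);print(R.from_rotvec(o["tool_rot"]).as_matrix().round(3))
s=ctrl.get_image("scene")[:,:,::-1];t=ctrl.get_image("top")[:,:,::-1]
cv2.imwrite("pics/p1.png",np.hstack([s[100:400,100:500],t[150:450,240:640]]))
```

```text
[-1.21618101  0.09021313  2.0142137   0.97576768  1.68088308 -0.67133183] [ 0.42741432 -0.27808336  0.15158795]
[[ 0.295  0.709  0.641]
 [ 0.304 -0.705  0.64 ]
 [ 0.906  0.006 -0.424]]
```

View pics/p1.png

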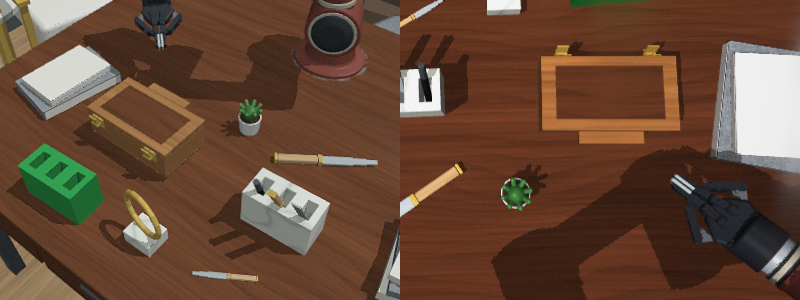

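The picture shows the closed gripper front-right of the box (tip near crop (680,180)) with the lid still shut. The knuckles stick out, so I'll yaw a little more to the front before going under the tab.

Request:
{"fn": "jog_arm", "kwargs": {"deltas": [[1,[0.015,0.075,-0.05],[0,0,-0.04]],[1,[0.015,0.075,-0.1],[0,0,-0.083]],[1,[0.015,0.075,-0.15],[0,0,-0.083]],[1,[0.015,0.075,-0.2],[0,0,-0.083]],[1,[0.015,0.075,-0.24],[0,0,-0.083]],[1,[0.015,0.075,-0.24],[0,0,-0.083]],[1,[0.015,0.075,-0.24],[0,0,-0.083]],[1,[0.015,0.075,-0.24],[0,0,-0.083]]]}}

```text
t: 4.87
tool_pos: [0.4327, -0.2472, 0.0538]
tool_rot: [-2.353, -0.635, -1.502]
contact_force: [-0.3, 0.8, 0.9]
opening: 0.0002
grip_force: 0.0
```

Run:
```python
from h import *
from scipy.spatial.transform import Rotation as R
o=ctrl.get_obs();print(o["q"],o["tool_pos"],o["contact_force"]);print(R.from_rotvec(o["tool_rot"]).as_matrix().round(3))
```

```text
[-1.22574915  0.11475159  2.21742384  1.1336872   1.39667076 -0.76454074] [ 0.43269631 -0.24716363  0.05377581] [-0.27315733  0.83993468  0.87955229]
[[ 0.364  0.502  0.785]
 [ 0.213 -0.865  0.454]
 [ 0.907  0.002 -0.421]]
```

Request:
{"fn": "jog_arm", "kwargs": {"deltas": [[1,[0.04,0.02,0],[0,0,0]],[1,[0.08,0.04,0],[0,0,0]],[1,[0.11,0.06,0],[0,0,0]],[1,[0.14,0.08,0],[0,0,0]],[1,[0.14,0.08,0],[0,0,0]],[1,[0.14,0.08,0],[0,0,0]],[1,[0.14,0.08,0.02],[0,0,0]],[1,[0.14,0.08,0.04],[0,0,0]],[1,[0.14,0.08,0.06],[0,0,0]],[1,[0.14,0.08,0.08],[0,0,0]],[1,[0.14,0.08,0.08],[0,0,0]]]}}

```text
t: 5.78
tool_pos: [0.4883, -0.215, 0.0864]
tool_rot: [-2.353, -0.636, -1.502]
contact_force: [-1.7, 1.0, -2.2]
opening: -0.0001
grip_force: 1.1
```

Request:
{"fn": "jog_arm", "kwargs": {"deltas": [[1,[0.003,0,0.02],[0,0,0]],[1,[0.008,0,0.042],[0,0,0]],[1,[0.0135,0,0.063],[0,0,0]],[1,[0.022,0,0.087],[0,0,0]],[1,[0.031,0,0.11],[0,0,0]],[1,[0.041,0,0.133],[0,0,0]],[1,[0.052,0,0.155],[0,0,0]],[1,[0.066,0,0.177],[0,0,0]],[1,[0.08,0,0.197],[0,0,0]],[1,[0.096,0,0.216],[0,0,0]],[1,[0.1125,0,0.2345],[0,0,0]],[1,[0.1125,0,0.2345],[0,0,0]]]}}

```text
t: 6.78
tool_pos: [0.5347, -0.2145, 0.1807]
tool_rot: [-2.352, -0.636, -1.504]
contact_force: [-0.5, -1.2, -0.7]
opening: 0.0
grip_force: 0.6
```

Run:
```python
from h import *
s=ctrl.get_image("scene")[:,:,::-1];t=ctrl.get_image("top")[:,:,::-1]
cv2.imwrite("pics/p2.png",np.hstack([s[60:360,50:450],t[150:450,240:640]]))
```

```text
(no output)
```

View pics/p2.png

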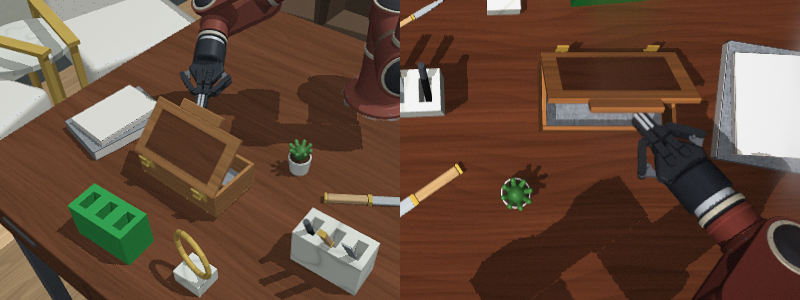

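The lid is up about 45°, resting on the fingertips with its tab at crop (625,104). I continue along the arc.

Request:
{"fn": "jog_arm", "kwargs": {"deltas": [[1,[0.018,0,0.016],[0,0,0]],[1,[0.037,0,0.032],[0,0,0]],[1,[0.057,0,0.047],[0,0,0]],[1,[0.079,0,0.061],[0,0,0]],[1,[0.101,0,0.072],[0,0,0]],[1,[0.124,0,0.082],[0,0,0]],[1,[0.148,0,0.091],[0,0,0]],[1,[0.1715,0,0.099],[0,0,0]],[1,[0.195,0,0.104],[0,0,0]],[1,[0.218,0,0.108],[0,0,0]],[1,[0.237,0,0.11],[0,0,0]],[1,[0.237,0,0.11],[0,0,0]]]}}

```text
t: 7.88
tool_pos: [0.6292, -0.214, 0.2226]
tool_rot: [-2.352, -0.634, -1.501]
contact_force: [0.3, -0.1, -0.6]
opening: 0.0001
grip_force: 0.0
```

Run:
```python
from h import *
s=ctrl.get_image("scene")[:,:,::-1];t=ctrl.get_image("top")[:,:,::-1]
cv2.imwrite("pics/p3.png",np.hstack([s[60:360,50:450],t[150:450,240:640]]))
o=ctrl.get_obs();print(o["q"])
```

```text
[-0.83504514  0.00544643  1.9633785   1.22870729  1.22702076 -0.29073709]
```

View pics/p3.png

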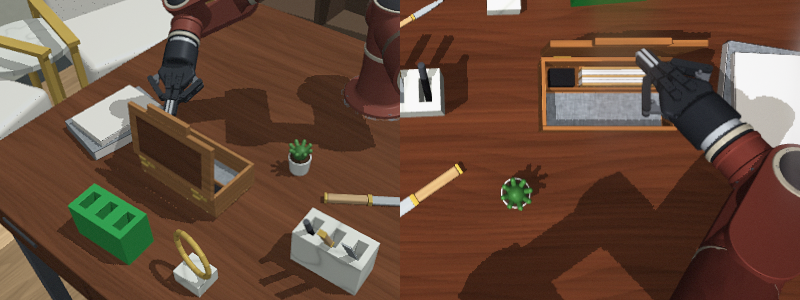

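Run:
```python
from h import *
for z in(.24,.248):
  for y in(188,192,196): print(z,y,plane("top",(455,y),z))
im=cv2.imread("pics/p3.png");cv2.imwrite("pics/p3c.png",cv2.resize(im[20:120,530:730],(800,400),interpolation=cv2.INTER_CUBIC))
```

```text
0.24 188 [ 0.64883243 -0.17155019  0.24      ]
0.24 192 [ 0.64232654 -0.17114105  0.24      ]
0.24 196 [ 0.63583639 -0.17073198  0.24      ]
0.248 188 [ 0.64671268 -0.16927428  0.248     ]
0.248 192 [ 0.64027725 -0.16886957  0.248     ]
0.248 196 [ 0.63385739 -0.16846492  0.248     ]
```

View pics/p3c.png

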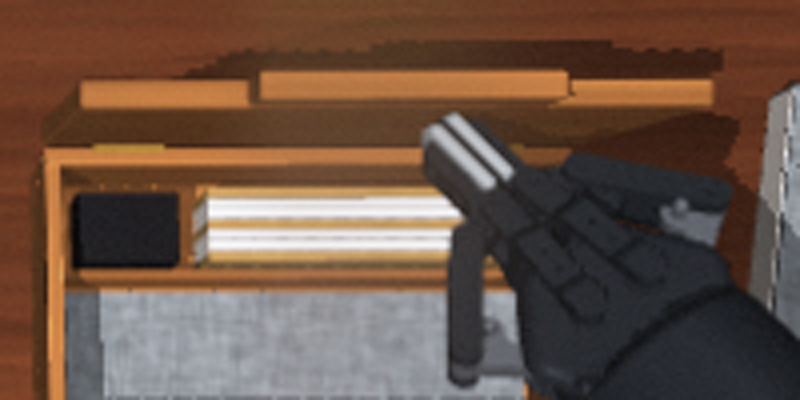

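The tab's edge shows that the lid stands at about 84°. I'll push it a little further, to about 89°, where it stays by itself, and then back off.

Request:
{"fn": "jog_arm", "kwargs": {"deltas": [[1,[0.01,0,0],[0,0,0]],[1,[0.02,0,0],[0,0,0]],[1,[0.029,0,0],[0,0,0]],[1,[0.029,0,0],[0,0,0]],[1,[0.029,0,0],[0,0,0]],[1,[0.01,0,0],[0,0,0]],[1,[0,0,0],[0,0,0]],[1,[0,0,0],[0,0,0]]]}}

```text
t: 8.65
tool_pos: [0.6271, -0.2142, 0.222]
tool_rot: [-2.353, -0.632, -1.5]
contact_force: [0.4, -0.3, 0.0]
opening: -0.0001
grip_force: 0.0
```

Run:
```python
from h import *
t=ctrl.get_image("top")[:,:,::-1]
cv2.imwrite("pics/p4.png",t)
def tab(n):
    im=cv2.imread(n).astype(int);h=cv2.cvtColor(im.astype(np.uint8),cv2.COLOR_BGR2HSV)
    for x in(445,460,475):print(x,[tuple(int(v) for v in h[y,x]) for y in range(184,200)])
tab("pics/p4.png")
```

```text
445 [(13, 160, 179), (14, 160, 179), (13, 159, 181), (13, 158, 166), (14, 157, 114), (14, 146, 103), (13, 150, 112), (14, 151, 98), (13, 148, 98), (13, 145, 102), (12, 139, 103), (13, 145, 102), (13, 143, 100), (13, 143, 100), (13, 140, 100), (14, 143, 102)]
460 [(13, 156, 177), (13, 158, 177), (14, 160, 179), (13, 155, 164), (13, 153, 112), (14, 148, 98), (13, 148, 112), (14, 148, 93), (13, 145, 100), (13, 141, 101), (13, 139, 99), (13, 146, 101), (14, 141, 98), (12, 133, 98), (13, 134, 99), (13, 139, 99)]
475 [(13, 160, 179), (14, 161, 179), (13, 160, 180), (13, 157, 161), (13, 155, 110), (13, 148, 100), (14, 145, 109), (14, 146, 91), (13, 149, 96), (13, 146, 101), (13, 147, 99), (13, 139, 99), (13, 139, 99), (12, 142, 99), (13, 146, 94), (13, 139, 99)]
```

Request:
{"fn": "jog_arm", "kwargs": {"deltas": [[1,[-0.08,-0.05,0.05],[0,0,0]],[1,[-0.16,-0.1,0.12],[0,0,0]],[1,[-0.27,-0.14,0.25],[-0.02,0.012,0.018]],[1,[-0.27,-0.14,0.345],[-0.326,0.188,0.296]],[1,[-0.27,-0.14,0.345],[-0.326,0.188,0.296]],[1,[-0.27,-0.14,0.345],[-0.326,0.188,0.296]],[1,[-0.27,-0.14,0.345],[-0.326,0.188,0.296]],[1,[-0.27,-0.14,0.345],[-0.326,0.188,0.296]],[1,[-0.27,-0.14,0.345],[-0.326,0.188,0.296]],[1,[-0.27,-0.14,0.345],[-0.326,0.188,0.296]],[0,[-0.27,-0.14,0.345],[-0.326,0.188,0.296]],[0,[-0.27,-0.14,0.345],[-0.326,0.188,0.296]]]}}

```text
t: 9.7
tool_pos: [0.52, -0.2706, 0.3611]
tool_rot: [-2.346, -1.973, -0.328]
contact_force: [0.3, 0.0, -1.1]
opening: 0.0233
grip_force: 0.0
```

Run:
```python
from h import *
from scipy.spatial.transform import Rotation as R
o=ctrl.get_obs();print(o["q"],o["tool_pos"],o["opening"]);M=R.from_rotvec(o["tool_rot"]);print(M.as_matrix().round(3))
T=np.array([[0,1,0],[1,0,0],[0,0,-1]]).T
print("turn left/pi",(R.from_matrix(T)*M.inv()).as_rotvec()/np.pi)
```

```text
[-0.71245038 -0.09283972  1.55459729  0.22174315  1.70120215 -0.5132777 ] [ 0.52004206 -0.27062356  0.36111188] 0.0232895414461013
[[ 0.159  0.979  0.124]
 [ 0.967 -0.18   0.181]
 [ 0.199  0.091 -0.976]]
turn left/pi [-0.06129517  0.0348117   0.05470939]
```

Request:
{"fn": "jog_arm", "kwargs": {"deltas": [[0,[0.1,0.05,0],[-0.061,0.035,0.055]],[0,[0.2,0.1,0],[-0.061,0.035,0.055]],[0,[0.33,0.194,0],[-0.061,0.035,0.055]],[0,[0.33,0.194,0],[-0.061,0.035,0.055]],[0,[0.33,0.194,0],[-0.061,0.035,0.055]],[0,[0.33,0.194,0],[-0.061,0.035,0.055]],[0,[0.33,0.194,0],[-0.061,0.035,0.055]]]}}

```text
t: 10.28
tool_pos: [0.6517, -0.1927, 0.3601]
tool_rot: [-2.222, -2.216, -0.006]
contact_force: [1.0, -1.2, -0.1]
opening: 0.0424
grip_force: 0.0
```

Run:
```python
from h import *
from scipy.spatial.transform import Rotation as R
o=ctrl.get_obs();print(o["q"],o["tool_pos"],o["opening"]);M=R.from_rotvec(o["tool_rot"]);print(M.as_matrix().round(3))
```

```text
[-0.39899883  0.13872254  1.31002474  0.00497002  1.69509594 -0.39565886] [ 0.65166024 -0.19272769  0.36007281] 0.04241780553912011
[[ 0.003  1.    -0.   ]
 [ 1.    -0.003  0.005]
 [ 0.005 -0.    -1.   ]]
```

Request:
{"fn": "jog_arm", "kwargs": {"deltas": [[0,[0.005,0,-0.07],[0,0,0]],[0,[0.005,0,-0.15],[0,0,0]],[0,[0.005,0,-0.22],[0,0,0]],[0,[0.005,0,-0.28],[0,0,0]],[0,[0.005,0,-0.32],[0,0,0]],[0,[0.005,0,-0.35],[0,0,0]],[0,[0.005,0,-0.35],[0,0,0]],[0,[0.005,0,-0.35],[0,0,0]],[0.4,[0.005,0,-0.35],[0,0,0]],[0.4,[0.005,0,-0.35],[0,0,0]],[0.4,[0.005,0,-0.35],[0,0,0]]], "squeeze": 20}}

```text
t: 11.2
tool_pos: [0.6547, -0.193, 0.2224]
tool_rot: [-2.224, -2.218, -0.008]
contact_force: [0.5, 0.2, -0.2]
opening: 0.0256
grip_force: 0.0
```

Request:
{"fn": "jog_arm", "kwargs": {"deltas": [[0.4,[0.01,0,0],[0,0,0]],[0.4,[0.02,0,0],[0,0,0]],[0.4,[0.03,0,0],[0,0,0]],[0.4,[0.04,0,0],[0,0,0]],[0.4,[0.05,0,0],[0,0,0]],[0.4,[0.06,0,0],[0,0,0]],[0.4,[0.07,0,0],[0,0,0]],[0.4,[0.08,0,0],[0,0,0]],[0.4,[0.09,0,0],[0,0,0]],[0.4,[0.1,0,0],[0,0,0]],[0.4,[0.107,0,0],[0,0,0]],[0.4,[0.112,0,0],[0,0,0]]]}}

```text
t: 12.2
tool_pos: [0.6991, -0.1925, 0.2203]
tool_rot: [-2.222, -2.216, -0.006]
contact_force: [0.6, -0.0, 0.7]
opening: 0.0256
grip_force: 0.0
```

Run:
```python
from h import *
s=ctrl.get_image("scene")[:,:,::-1];t=ctrl.get_image("top")[:,:,::-1]
cv2.imwrite("pics/p5.png",np.hstack([s[60:360,50:450],t[130:430,240:640]]))
o=ctrl.get_obs();print(o["contact_force"],o["tool_pos"])
```

```text
[ 0.23387516 -0.30713628  0.68657737] [ 0.69896073 -0.19256107  0.22025362]
```

View pics/p5.png

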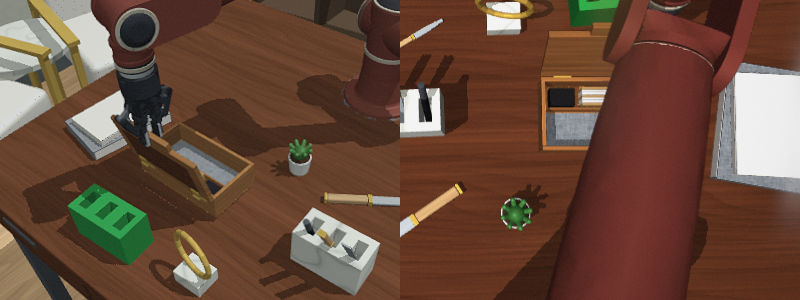

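The lid leans back between the fingers, well past upright, with its top edge at about crop (150,130) in the scene. I seat it on its stop, withdraw upward and check.

Request:
{"fn": "jog_arm", "kwargs": {"deltas": [[0.4,[0.006,0,0],[0,0,0]],[0.4,[0.012,0,0],[0,0,0]],[0.4,[0.012,0,0],[0,0,0]],[0.1,[0.008,0,0],[0,0,0]],[0.1,[0.008,0,0.03],[0,0,0]],[0.1,[0.008,0,0.1],[0,0,0]],[0.1,[0.008,0,0.2],[0,0,0]],[0.1,[0.008,0,0.3],[0,0,0]],[0.1,[-0.05,0.1,0.4],[0,0,0]],[0.1,[-0.2,0.3,0.4],[0,0,0]],[0.1,[-0.3,0.5,0.4],[0,0,0]],[0.1,[-0.3,0.6,0.4],[0,0,0]]]}}

```text
t: 13.3
tool_pos: [0.6229, -0.0572, 0.3789]
tool_rot: [-2.226, -2.216, -0.009]
contact_force: [0.3, 0.5, 1.0]
opening: 0.0381
grip_force: 0.0
```

```bash
cat > kin.py <<'E'
import numpy as np
from scipy.spatial.transform import Rotation as R
from scipy.optimize import least_squares
def fk(q,p):
    r0,z0,L1,e,L2,Lt,off=p
    A=R.from_euler('z',q[0]);B=A*R.from_euler('y',q[1]);C=B*R.from_euler('y',q[2]);D=C*R.from_euler('z',q[3]);E=D*R.from_euler('y',q[4])
    t=np.array([0,0,z0])+A.apply([r0,0,0])+B.apply([0,0,L1])+C.apply([e,0,L2])+E.apply([off,0,Lt])
    return t,E*R.from_euler('z',q[5])
data=[([1.08701,.05331,1.61415,0,1.47599,-.119],[.22271,.58337,.23018]),
([-.94545,.31101,1.38324,.63213,2.19903,-.77332],[.48370,-.31493,.31305]),
([-1.21618,.09021,2.01421,.97577,1.68088,-.67133],[.42741,-.27808,.15159]),
([-1.22575,.11475,2.21742,1.13369,1.39667,-.76454],[.43270,-.24716,.05378]),
([-.71245,-.09284,1.5546,.22174,1.7012,-.51328],[.52004,-.27062,.36111]),
([-.39900,.13872,1.31002,.00497,1.69510,-.39566],[.65166,-.19273,.36007])]
f=lambda p:np.concatenate([fk(q,p)[0]-t for q,t in data])
P=least_squares(f,[0,.3,.4,0,.4,.3,0]).x
lo=np.array([-3.01,-1.01,.06,-1.02,.09,-3.14]);hi=np.array([3.01,2.22,2.58,4.17,2.62,3.14])
def ik(t,Rm,q0):
    def g(q):
        a,b=fk(q,P);return np.r_[(a-t)*5,(Rm.inv()*b).as_rotvec()]
    s=least_squares(g,np.clip(q0,lo+1e-3,hi-1e-3),bounds=(lo,hi));return s.x,np.abs(s.fun).max()
E
python3 - <<'E'
from kin import *
np.set_printoptions(precision=3,suppress=True)
print(P,np.abs(f(P)).max(),fk(data[1][0],P)[1].as_matrix())
from station import ctrl
o=ctrl.get_obs();print(o["q"],o["tool_pos"])
H=np.array([.647,.203,.1475])
for be in(20,30,40,50,60):
    b=np.radians(be);d=np.array([np.sin(b),0,-np.cos(b)])
    for sg in(1,-1):
        y=np.array([0,sg,0.]);M=R.from_matrix(np.c_[np.cross(y,d),y,d])
        for q0 in([.3,.1,1.6,0,1,0],[.3,.1,2.2,3,.5,3],[.3,.1,2.2,1.5,.7,0]):
            q,err=ik(H+.009*d,M,q0)
            if err<2e-3: print(be,sg,q)
E
```

```text
[-0.071  0.139  0.584  0.064  0.631  0.37  -0.053] 0.07622766639289519 [[-1.    -0.003 -0.001]
 [-0.002  0.575  0.818]
 [-0.002  0.818 -0.575]]
[-0.213  0.006  1.419  0.005  1.714 -0.208] [ 0.623 -0.057  0.379]
20 1 [ 0.362  0.     1.88  -0.15   0.939  0.431]
20 1 [ 0.362  0.     1.88  -0.15   0.939  0.431]
20 -1 [ 0.362  0.     1.88  -0.15   0.939 -2.711]
30 1 [ 0.389 -0.059  1.994 -0.286  0.736  0.555]
30 1 [ 0.389 -0.059  1.994 -0.286  0.736  0.555]
30 -1 [ 0.389 -0.059  1.994 -0.286  0.736 -2.586]
40 1 [ 0.407 -0.097  2.098 -0.514  0.544  0.768]
40 1 [ 0.407 -0.097  2.098 -0.514  0.544  0.768]
40 -1 [ 0.407 -0.097  2.098 -0.514  0.544 -2.373]
50 1 [ 0.409 -0.113  2.179 -0.921  0.392  1.154]
50 1 [ 0.409 -0.113  2.179 -0.921  0.392  1.154]
50 -1 [ 0.409 -0.113  2.179 -0.921  0.392 -1.987]
```

```bash
sed -i 's/r0,z0,L1,e,L2,Lt,off=p/r0,z0,L1,e,L2,Lt,off,bx,by=p/; s/B.apply(\[0,0,L1\])/B.apply([bx,by,L1])/; s/,\[0,.3,.4,0,.4,.3,0\]/,[0,.3,.4,0,.4,.3,0,0,0]/; s/q\[5\])$/q[5]+np.pi\/2)/' kin.py
python3 - <<'E'
from kin import *
np.set_printoptions(precision=3,suppress=True)
from station import ctrl
o=ctrl.get_obs()
print(P,f(P).reshape(-1,3),fk(data[1][0],P)[1].as_matrix()[:,1]);print(fk(o["q"],P)[0]-o["tool_pos"])
E
```

```text
[-0.     0.238  0.426  0.096  0.61   0.28   0.     0.     0.074] [[-0.  0. -0.]
 [-0. -0. -0.]
 [ 0. -0.  0.]
 [-0.  0.  0.]
 [-0. -0. -0.]
 [-0. -0.  0.]] [1.    0.002 0.002]
[-0. -0. -0.]
```

Run:
```python
from kin import *
from h import *
np.set_printoptions(precision=3,suppress=True)
s=ctrl.get_image("scene")[:,:,::-1];t=ctrl.get_image("top")[:,:,::-1]
cv2.imwrite("pics/p6.png",np.hstack([s[60:360,50:450],t[130:430,200:600]]))
H=np.array([.647,.203,.1475])
for be in(20,30,40,45,50,55,62):
    b=np.radians(be);d=np.array([np.sin(b),0,-np.cos(b)])
    seen=[]
    y=np.array([0,1.,0]);
    for sg in(1,-1):
        M=R.from_matrix(np.c_[np.cross(sg*y,d),sg*y,d])
        for q0 in([.2,.1,1.6,0,1,0],[.3,.1,2.2,3,.5,3],[.3,.1,2.2,1.5,.7,0]):
            q,err=ik(H+.009*d,M,q0)
            if err<2e-3 and not any(np.abs(q-w).max()<.1 for w in seen): seen.append(q);print(be,sg,q)
    tau=np.radians(62-be)
    for sg in(1,-1):   # tip towards sg*y
        d=np.array([0,sg*np.sin(tau),-np.cos(tau)])
        for k in(1,-1):
            x=np.array([k*1.,0,0]);M=R.from_matrix(np.c_[np.cross(x,d),x,d])
            q,err=ik(np.array([.557,-.194-sg*.05,.045]),M,[-.4,.3,1.6,0.1,1.3,0])
            print("  place",sg,k,q if err<2e-3 else err)
```

```text
20 1 [ 0.225  0.063  1.79  -0.094  0.95  -1.304]
20 -1 [ 0.225  0.063  1.79  -0.094  0.95   1.837]
  place 1 1 [-0.764  0.489  1.553  0.506  1.647 -0.869]
  place 1 -1 [-0.764  0.489  1.553  0.506  1.647  2.272]
  place -1 1 [-0.056  0.203  1.923 -0.829  1.133  0.358]
  place -1 -1 0.17119956842346679
30 1 [ 0.242 -0.008  1.899 -0.177  0.748 -1.229]
30 -1 [ 0.242 -0.008  1.899 -0.177  0.748  1.912]
  place 1 1 [-0.723  0.403  1.611  0.409  1.523 -0.825]
  place 1 -1 [-0.723  0.403  1.611  0.409  1.523  2.316]
  place -1 1 [-0.126  0.15   1.923 -0.637  1.085  0.184]
  place -1 -1 0.08704220982255081
40 1 [ 0.261 -0.059  1.998 -0.325  0.545 -1.088]
40 -1 [ 0.261 -0.059  1.998 -0.325  0.545  2.053]
  place 1 1 [-0.672  0.325  1.669  0.302  1.402 -0.762]
  place 1 -1 [-0.672  0.325  1.669  0.302  1.402  2.38 ]
  place -1 1 [-0.204  0.117  1.915 -0.432  1.069 -0.001]
  place -1 -1 [-0.204  0.117  1.915 -0.431  1.069  3.14 ]
45 1 [ 0.27  -0.075  2.043 -0.452  0.446 -0.965]
45 -1 [ 0.27  -0.075  2.043 -0.452  0.446  2.177]
  place 1 1 [-0.644  0.29   1.697  0.242  1.342 -0.722]
  place 1 -1
[... 341 characters left out ...]
8  1.725  0.178  1.285  2.466]
  place -1 1 [-0.285  0.107  1.898 -0.227  1.087 -0.184]
  place -1 -1 [-0.285  0.107  1.898 -0.227  1.087  2.958]
55 1 [ 0.287 -0.084  2.122 -0.973  0.285 -0.45 ]
55 -1 [ 0.287 -0.084  2.122 -0.973  0.285  2.692]
  place 1 1 [-0.582  0.229  1.751  0.108  1.23  -0.622]
  place 1 -1 [-0.582  0.229  1.751  0.108  1.23   2.519]
  place -1 1 [-0.326  0.111  1.886 -0.129  1.109 -0.27 ]
  place -1 -1 [-0.326  0.111  1.886 -0.129  1.109  2.871]
  place 1 1 [-0.535  0.196  1.787 -0.     1.159 -0.535]
  place 1 -1 [-0.535  0.196  1.787  0.     1.159  2.606]
  place -1 1 [-0.382  0.125  1.867 -0.     1.15  -0.382]
  place -1 -1 [-0.382  0.125  1.867  0.     1.15   2.759]
```

View pics/p6.png

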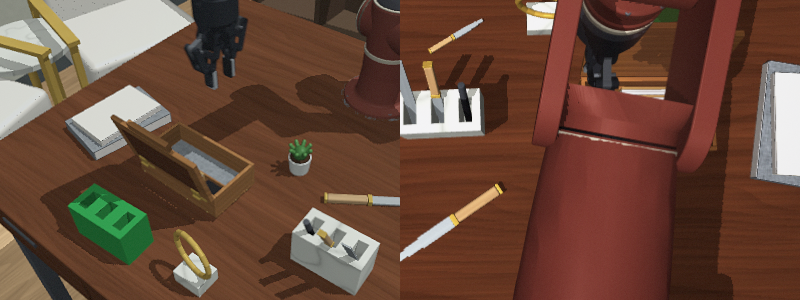

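The lid rests open on its stop and nothing else has moved. Next is the opener: the hand goes in front of and above the stand, pitched 45°.

Request:
{"fn": "jog_arm", "kwargs": {"deltas": [[0.1,[-0.1,0.1,0],[-0.196,-0.196,0.472]],[0.1,[-0.2,0.2,0],[-0.196,-0.196,0.472]],[0.1,[-0.25,0.3,0],[-0.196,-0.196,0.472]],[0.1,[-0.25,0.4,0],[-0.196,-0.196,0.472]],[0.1,[-0.25,0.5,0],[-0.196,-0.196,0.472]],[0.1,[-0.25,0.6,0],[-0.196,-0.196,0.472]],[0.1,[-0.25,0.65,0],[-0.196,-0.196,0.472]],[0.1,[-0.25,0.65,-0.1],[-0.196,-0.196,0.472]],[0.1,[-0.25,0.65,-0.2],[-0.196,-0.196,0.472]],[0.1,[-0.25,0.65,-0.2],[-0.196,-0.196,0.472]],[0.1,[-0.25,0.65,-0.2],[-0.196,-0.196,0.472]],[0.1,[-0.25,0.65,-0.2],[-0.196,-0.196,0.472]]]}}

```text
t: 14.4
tool_pos: [0.5235, 0.2023, 0.2948]
tool_rot: [0.259, 2.427, 0.001]
contact_force: [-0.9, 0.4, 0.9]
opening: 0.0386
grip_force: 0.0
```

```bash
cat > left.py <<'E'
import sys;from kin import *;from station import ctrl
def left(T,y,d):
    "units still to go to TCP T with closing axis y and finger direction d"
    o=ctrl.get_obs();d=np.array(d,float);d/=np.linalg.norm(d);y=np.array(y,float);y-=d*(y@d);y/=np.linalg.norm(y)
    M=R.from_matrix(np.c_[np.cross(y,d),y,d])
    print("shift",((np.array(T)-o["tool_pos"])/.4).round(4),"turn",((M*R.from_rotvec(o["tool_rot"]).inv()).as_rotvec()/np.pi).round(4),"q",o["q"].round(2),"F",o["contact_force"].round(1),o["opening"])
    print(ik(np.array(T),M,o["q"]))
E
python3 -c "
from left import *
left([.579,.203,.202],[0,1,0],[1,0,-1])"
```

```text
shift [ 0.1387  0.0018 -0.2321] turn [-0.0244 -0.0257  0.0586] q [ 0.39 -0.5   2.09 -0.38  0.96 -0.84] F [-0.9  0.4  0.9] 0.03857591678882143
(array([ 0.31656276, -0.34246565,  2.15688545, -0.3976085 ,  0.60465716,
       -1.0105045 ]), np.float64(4.1357347523924347e-13))
```

Request:
{"fn": "jog_arm", "kwargs": {"deltas": [[0.1,[0.07,0.002,-0.1],[-0.0244,-0.0257,0.0586]],[0.1,[0.139,0.002,-0.232],[-0.0244,-0.0257,0.0586]],[0.1,[0.139,0.002,-0.232],[-0.0244,-0.0257,0.0586]],[0.1,[0.139,0.002,-0.232],[-0.0244,-0.0257,0.0586]],[0.1,[0.139,0.002,-0.232],[-0.0244,-0.0257,0.0586]],[0.1,[0.139,0.002,-0.232],[-0.0244,-0.0257,0.0586]]]}}

```text
t: 14.9
tool_pos: [0.5807, 0.2032, 0.206]
tool_rot: [0.009, 2.354, 0.003]
contact_force: [0.4, -0.0, 1.0]
opening: 0.0381
grip_force: 0.0
```

Run:
```python
from left import *
left([.649,.203,.132],[0,1,0],[1,0,-1])
from h import *
# refine: pale-handle / brass centroid in scene, where it is unobstructed
s=ctrl.get_image("scene")[:,:,::-1];cv2.imwrite("pics/p7.png",s)
for im in(cv2.imread("pics/scene0.png"),s):
    h=cv2.cvtColor(im,cv2.COLOR_BGR2HSV)[285:312,360:392]
    m=(h[...,0]>8)&(h[...,0]<30)&(h[...,1]>90)&(h[...,2]>120)
    y,x=np.nonzero(m);print(m.sum(),x.mean()+360,y.mean()+285)
for sv in(102,120,140,160,180,190):
    P=np.array([.666,.203,.1825])-(190-sv)/1000*np.array([.47,0,.883]);print(sv,proj("scene",P),proj("top",P))
t=cv2.cvtColor(cv2.imread("pics/top0.png"),cv2.COLOR_BGR2HSV)
for r in range(190,230,6):
    m=[x for x in range(215,250) if 8<t[r,x,0]<30 and t[r,x,1]>90 and t[r,x,2]>150];print(r,m[:1],m[-1:])
```

```text
shift [ 0.1707 -0.0006 -0.1851] turn [-0.0016  0.0007  0.0018] q [ 0.32 -0.34  2.15 -0.4   0.61 -1.  ] F [ 0.4 -0.   1. ] 0.03810834994856111
(array([ 0.27216582, -0.07061915,  2.05681883, -0.4722654 ,  0.4310803 ,
       -0.94144618]), np.float64(6.938893903907228e-14))
96 375.28125 296.6354166666667
99 374.93939393939394 296.34343434343435
102 [379.13088621 304.35883775] [235.05993202 224.75131394]
120 [377.60710954 302.39397779] [233.4557662 218.5878798]
140 [375.85134901 300.13003105] [231.60871125 211.49554175]
160 [374.02585564 297.77622327] [229.68968277 204.1317122 ]
180 [372.12644063 295.32715987] [227.69429594 196.48012406]
190 [371.14761193 294.06510363] [226.66649758 192.5409703 ]
190 [] []
196 [222] [231]
202 [225] [232]
208 [227] [234]
214 [228] [235]
220 [230] [236]
226 [231] [239]
```

Request:
{"fn": "jog_arm", "kwargs": {"deltas": [[0.1,[0.04,0.001,-0.045],[0,0,0]],[0.1,[0.08,0.001,-0.09],[0,0,0]],[0.1,[0.12,0.001,-0.135],[0,0,0]],[0.1,[0.15,0.001,-0.165],[0,0,0]],[0.1,[0.171,0.001,-0.185],[0,0,0]],[0.1,[0.171,0.001,-0.185],[0,0,0]],[0.1,[0.171,0.001,-0.185],[0,0,0]]]}}

```text
t: 15.53
tool_pos: [0.649, 0.2039, 0.1314]
tool_rot: [0.009, 2.355, 0.003]
contact_force: [-0.3, 0.4, 0.3]
opening: 0.0385
grip_force: 0.0
```

Request:
{"fn": "jog_arm", "kwargs": {"deltas": [[1,[0,0,0],[0,0,0]],[1,[0,0,0],[0,0,0]],[1,[0,0,0],[0,0,0]],[1,[0,0,0],[0,0,0]],[1,[0,0,0],[0,0,0]],[1,[0,0,0],[0,0,0]]], "squeeze": 50}}

```text
t: 16.03
tool_pos: [0.6489, 0.2037, 0.1312]
tool_rot: [0.008, 2.354, 0.003]
contact_force: [-2.9, -1.9, 6.5]
opening: 0.0147
grip_force: 49.7
```

Request:
{"fn": "jog_arm", "kwargs": {"deltas": [[1,[0.008,0,0.015],[0,0,0]],[1,[0.02,0,0.037],[0,0,0]],[1,[0.035,0,0.065],[0,0,0]],[1,[0.05,0,0.094],[0,0,0]],[1,[0.067,0,0.126],[0,0,0]],[1,[0.084,0,0.158],[0,0,0]],[1,[0.101,0,0.19],[0,0,0]],[1,[0.118,0,0.222],[0,0,0]],[1,[0.135,0,0.254],[0,0,0]],[1,[0.153,0,0.287],[0,0,0]],[1,[0.153,0,0.287],[0,0,0]],[1,[0.153,0,0.287],[0,0,0]]]}}

```text
t: 17.03
tool_pos: [0.7102, 0.2034, 0.2458]
tool_rot: [0.009, 2.355, 0.003]
contact_force: [-0.9, 0.0, -1.8]
opening: 0.0149
grip_force: 48.5
```

Run:
```python
from left import *
from h import *
left([.60,.15,.40],[0,1,0],[1,0,-1])
s=ctrl.get_image("scene")[:,:,::-1];t=ctrl.get_image("top")[:,:,::-1]
cv2.imwrite("pics/p8.png",np.hstack([s[120:420,240:640],t[100:400,100:500]]))
```

```text
shift [-0.2754 -0.1336  0.3856] turn [-0.0015  0.0004  0.0019] q [ 0.24 -0.07  1.85 -0.3   0.61 -1.14] F [-0.9  0.  -1.8] 0.014872326452586728
(array([ 0.18318111, -0.47253953,  1.92014459, -0.16219089,  0.92339201,
       -1.34217232]), np.float64(1.6653345369377348e-14))
```

View pics/p8.png

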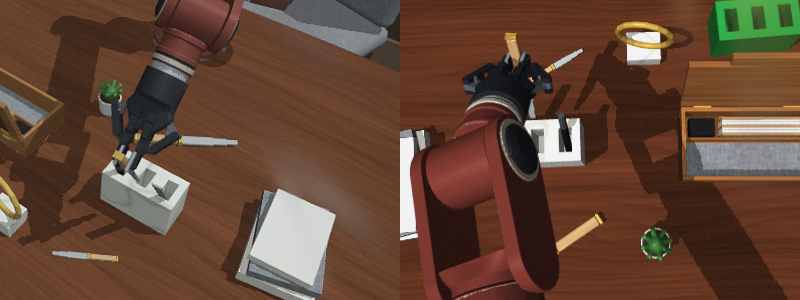

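The opener is out of its slot and held upright in the fingers (butt at crop (511,40) in the top view). The ruler and pen are still in the stand. I lift it and turn it towards the box.

Request:
{"fn": "jog_arm", "kwargs": {"deltas": [[1,[0,0,0.06],[0,0,0]],[1,[-0.02,0,0.14],[0,0,0]],[1,[-0.06,0,0.22],[0,0,0]],[1,[-0.11,-0.02,0.3],[0,0,0]],[1,[-0.17,-0.08,0.38],[0,0,0]],[1,[-0.22,-0.14,0.4],[0,0,0]],[1,[-0.27,-0.2,0.4],[0,0,0]],[1,[-0.27,-0.26,0.4],[0,0,0]],[1,[-0.27,-0.26,0.4],[0,0,0]]]}}

```text
t: 17.88
tool_pos: [0.6001, 0.0964, 0.4033]
tool_rot: [0.012, 2.357, -0.001]
contact_force: [-0.3, 0.1, -0.3]
opening: 0.015
grip_force: 48.7
```

Run:
```python
from left import *
left([.556,-.236,.30],[1,-.0125,0],[.0036,.292,-.956])
```

```text
shift [-0.1103 -0.831  -0.2583] turn [ 0.2701  0.2656 -0.4467] q [ 0.06 -0.51  1.94 -0.06  0.93 -1.49] F [-0.3  0.1 -0.3] 0.015007893717572803
(array([-0.63612811,  0.05948652,  1.51235557,  0.242989  ,  1.74126476,
       -0.60289969]), np.float64(6.295103327502716e-12))
```

Request:
{"fn": "jog_arm", "kwargs": {"deltas": [[1,[-0.02,-0.08,0],[0.018,0.0177,-0.0298]],[1,[-0.03,-0.16,0],[0.036,0.0354,-0.0596]],[1,[-0.04,-0.24,0],[0.054,0.0531,-0.0893]],[1,[-0.05,-0.32,0],[0.072,0.0708,-0.1191]],[1,[-0.06,-0.4,0],[0.09,0.0885,-0.1489]],[1,[-0.07,-0.47,0],[0.108,0.1062,-0.1787]],[1,[-0.08,-0.54,0],[0.126,0.124,-0.2085]],[1,[-0.09,-0.6,0],[0.144,0.1417,-0.2382]],[1,[-0.1,-0.66,0],[0.162,0.1594,-0.268]],[1,[-0.11,-0.72,0],[0.18,0.177,-0.298]],[1,[-0.11,-0.78,0],[0.198,0.1948,-0.3276]],[1,[-0.11,-0.83,0],[0.216,0.2125,-0.3574]]]}}

```text
t: 18.88
tool_pos: [0.5573, -0.2337, 0.4024]
tool_rot: [-1.873, -2.504, -0.282]
contact_force: [-0.4, 0.6, -0.7]
opening: 0.015
grip_force: 48.9
```

Run:
```python
from left import *
left([.556,-.236,.30],[1,-.0125,0],[.0036,.292,-.956])
```

```text
shift [-0.0032 -0.0057 -0.2559] turn [ 0.0528  0.0527 -0.088 ] q [-0.6  -0.06  1.46  0.18  1.74 -0.86] F [-0.4  0.6 -0.7] 0.014956483818227333
(array([-0.63612811,  0.05948652,  1.51235557,  0.242989  ,  1.74126476,
       -0.60289969]), np.float64(2.6562085864156864e-14))
```

Request:
{"fn": "jog_arm", "kwargs": {"deltas": [[1,[0,0,-0.05],[0.018,0.018,-0.029]],[1,[-0.003,-0.005,-0.1],[0.036,0.036,-0.059]],[1,[-0.003,-0.005,-0.17],[0.0528,0.0527,-0.088]],[1,[-0.003,-0.005,-0.24],[0.0528,0.0527,-0.088]],[1,[-0.003,-0.005,-0.31],[0.0528,0.0527,-0.088]],[1,[-0.003,-0.005,-0.38],[0.0528,0.0527,-0.088]],[1,[-0.003,-0.005,-0.38],[0.0528,0.0527,-0.088]],[1,[-0.003,-0.005,-0.38],[0.0528,0.0527,-0.088]]]}}

```text
t: 19.55
tool_pos: [0.5551, -0.2334, 0.2488]
tool_rot: [-2.07, -2.055, -0.308]
contact_force: [-0.2, 0.1, -0.4]
opening: 0.0148
grip_force: 48.7
```

Run:
```python
from left import *
from h import *
left([.556,-.236,.036],[1,-.0125,0],[.0036,.292,-.956])
s=ctrl.get_image("scene")[:,:,::-1];t=ctrl.get_image("top")[:,:,::-1]
cv2.imwrite("pics/s9.png",s);cv2.imwrite("pics/t9.png",t)
o=ctrl.get_obs();M=R.from_rotvec(o["tool_rot"]).as_matrix();H=o["tool_pos"]-.009*M[:,2]
u=np.array([.0125,1,0])
for n,im in(("scene",s),("top",t)):
    hsv=cv2.cvtColor(im,cv2.COLOR_BGR2HSV)
    for k,v in(("tip",.14),("blade",.09),("ferrule",.038),("grip",0),("butt",-.05)):
        p=proj(n,H+u*v);x,y=p.round().astype(int);print(n,k,p.round(1),hsv[max(y,0),x])
    # nearby new colours: steel grey-bright & brass components near predicted line
    a=proj(n,H+u*.14);b=proj(n,H-u*.05);x0,x1=sorted([int(a[0]),int(b[0])]);y0,y1=sorted([int(a[1]),int(b[1])])
    x0-=25;x1+=25;y0-=25;y1+=25;r=hsv[y0:y1,x0:x1]
    for nm,m in(("brass",(r[...,0]>19)&(r[...,0]<30)&(r[...,1]>120)&(r[...,2]>90)),("pale",(r[...,0]>9)&(r[...,0]<19)&(r[...,1]<150)&(r[...,2]>185)),("steel",(r[...,1]<45)&(r[...,2]>95))):
        c,l,st,ce=cv2.connectedComponentsWithStats(m.astype(np.uint8))
        print(n,nm,[(st[i].tolist()[:2]+np.array([x0,y0])).tolist()+st[i].tolist()[2:] for i in range(1,c) if st[i][4]>8])
```

```text
shift [ 0.0022 -0.0064 -0.5319] turn [ 0.     -0.0002 -0.0017] q [-0.63  0.08  1.58  0.24  1.66 -0.63] F [-0.2  0.1 -0.4] 0.014769149922437701
(array([-0.63612976,  0.29020016,  1.71452923,  0.24722735,  1.32093227,
       -0.7072575 ]), np.float64(4.785061236134425e-14))
scene tip [279.5 166.8] [ 90  16 126]
scene blade [261.4 157.7] [ 93  13 176]
scene ferrule [243.5 148.7] [ 23 143 200]
scene grip [230.9 142.4] [103  23 155]
scene butt [214.9 134.4] [115  34  45]
scene brass [[241, 145, 7, 9, 30]]
scene pale [[233, 141, 11, 7, 38]]
scene steel [[189, 109, 9, 5, 27], [235, 130, 6, 13, 30], [227, 135, 7, 17, 54], [189, 146, 32, 45, 810], [243, 148, 41, 21, 259]]
top tip [413.4 243.4] [ 11   9 217]
top blade [446.6 243. ] [103   8 219]
top ferrule [481.3 242.6] [ 20  94 188]
top grip [506.8 242.3] [ 21  90 248]
top butt [540.5 241.9] [113  28  36]
top brass [[481, 238, 7, 12, 65]]
top pale [[422, 217, 78, 7, 324], [422, 222, 79, 13, 476], [487, 237, 39, 11, 98], [436, 238, 37, 2, 47], [403, 242, 22, 2, 29], [487, 248, 11, 2, 11]]
top steel [[419, 219, 82, 8, 437], [419, 227, 82, 8, 430], [497, 231, 17, 7, 57], [388, 238, 125, 30, 2951], [553, 262, 7, 6, 25]]
```

The measured brass ferrule (top 484,244, scene 245,149) and blade lie within about 5 mm of the predicted level opener. I lower it into the compartment.

Request:
{"fn": "jog_arm", "kwargs": {"deltas": [[1,[0.002,-0.014,-0.05],[0,0,0]],[1,[0.002,-0.014,-0.1],[0,0,0]],[1,[0.002,-0.014,-0.16],[0,0,0]],[1,[0.002,-0.014,-0.22],[0,0,0]],[1,[0.002,-0.014,-0.28],[0,0,0]],[1,[0.002,-0.014,-0.33],[0,0,0]],[1,[0.002,-0.014,-0.38],[0,0,0]],[1,[0.002,-0.014,-0.42],[0,0,0]],[1,[0.002,-0.014,-0.45],[0,0,0]],[1,[0.002,-0.014,-0.48],[0,0,0]],[1,[0.002,-0.014,-0.49],[0,0,0]],[1,[0.002,-0.014,-0.49],[0,0,0]]]}}

```text
t: 20.65
tool_pos: [0.5569, -0.2402, 0.0557]
tool_rot: [-2.073, -2.059, -0.311]
contact_force: [0.4, -0.2, -0.9]
opening: 0.0146
grip_force: 48.8
```

Request:
{"fn": "jog_arm", "kwargs": {"deltas": [[1,[0,0,-0.01],[0,0,0]],[1,[0,0,-0.02],[0,0,0]],[1,[0,0,-0.028],[0,0,0]],[1,[0,0,-0.036],[0,0,0]],[1,[0,0,-0.036],[0,0,0]],[1,[0,0,-0.036],[0,0,0]]]}}

```text
t: 21.15
tool_pos: [0.5573, -0.2405, 0.0421]
tool_rot: [-2.074, -2.06, -0.311]
contact_force: [-0.2, 0.4, 2.2]
opening: 0.015
grip_force: 48.7
```

Request:
{"fn": "jog_arm", "kwargs": {"deltas": [[1,[0,0,-0.005],[0,0,0]],[1,[0,0,-0.01],[0,0,0]],[1,[0,0,-0.01],[0,0,0]],[1,[0,0,-0.01],[0,0,0]]]}}

```text
t: 21.48
tool_pos: [0.56, -0.2416, 0.04]
tool_rot: [-2.079, -2.065, -0.316]
contact_force: [8.9, -0.8, 0.3]
opening: 0.0147
grip_force: 52.7
```

The arm feels 9 N in +x: a knuckle rubs the front wall's rim. I back up a little, shift 7 mm towards the divider and go down again.

Request:
{"fn": "jog_arm", "kwargs": {"deltas": [[1,[0,0,0.015],[0,0,0]],[1,[0.008,0,0.015],[0,0,0]],[1,[0.018,0,0.015],[0,0,0]],[1,[0.018,0,0.015],[0,0,0]],[1,[0.018,0,0.007],[0,0,0]],[1,[0.018,0,0],[0,0,0]],[1,[0.018,0,0],[0,0,0]],[1,[0.018,0,0],[0,0,0]]]}}

```text
t: 22.15
tool_pos: [0.5635, -0.2398, 0.0366]
tool_rot: [-2.073, -2.058, -0.31]
contact_force: [0.5, -0.4, -0.1]
opening: 0.0147
grip_force: 53.8
```

Run:
```python
from left import *
left([.564,-.239,.036],[1,-.0125,0],[.0036,.292,-.956])
o=ctrl.get_obs();print(o["wrist_torque"])
```

```text
shift [ 0.0013  0.0021 -0.0015] turn [ 0.0008  0.0011 -0.0016] q [-0.63  0.3   1.69  0.25  1.32 -0.71] F [ 0.5 -0.4 -0.1] 0.014699112041722725
(array([-0.63249419,  0.30749037,  1.69301459,  0.24767534,  1.32421928,
       -0.70288759]), np.float64(7.879963348500496e-10))
[-0.19512399  0.01972994 -0.01310176]
```

Request:
{"fn": "jog_arm", "kwargs": {"deltas": [[1,[0,0,-0.005],[0,0,0]],[1,[0,0,-0.008],[0,0,0]],[1,[0,0,-0.008],[0,0,0]]]}}

```text
t: 22.4
tool_pos: [0.564, -0.2402, 0.0341]
tool_rot: [-2.073, -2.059, -0.311]
contact_force: [0.2, -0.4, -0.6]
opening: 0.0145
grip_force: 53.8
```

Request:
{"fn": "jog_arm", "kwargs": {"deltas": [[1,[0,0,-0.003],[0,0,0]],[1,[0,0,-0.005],[0,0,0]],[1,[0,0,-0.005],[0,0,0]]]}}

```text
t: 22.65
tool_pos: [0.5646, -0.2404, 0.0327]
tool_rot: [-2.074, -2.06, -0.312]
contact_force: [1.9, 0.2, 0.2]
opening: 0.0143
grip_force: 54.3
```

Request:
{"fn": "jog_arm", "kwargs": {"deltas": [[0.62,[0,0,0],[0,0,0]],[0.58,[0,0,0.002],[0,0,0]],[0.54,[0,0,0.004],[0,0,0]],[0.5,[0,0,0.006],[0,0,0]],[0.5,[0,0,0.006],[0,0,0]],[0.5,[0,0,0.006],[0,0,0]]], "squeeze": 20}}

```text
t: 23.15
tool_pos: [0.5653, -0.2408, 0.036]
tool_rot: [-2.075, -2.062, -0.313]
contact_force: [5.5, -0.4, 3.8]
opening: 0.0217
grip_force: 0.0
```

Request:
{"fn": "jog_arm", "kwargs": {"deltas": [[0.5,[0,0,0.01],[0,0,0]],[0.5,[0,0,0.02],[0,0,0]],[0.4,[0,0,0.04],[0,0,0]],[0.3,[0,0,0.07],[0,0,0]],[0.3,[0,0,0.11],[0,0,0]],[0.3,[0,0,0.17],[0,0,0]],[0.3,[0,0,0.25],[0,0,0]],[0.3,[0,0,0.34],[0,0,0]],[0.3,[0,0,0.44],[0,0,0]],[0.3,[0,0,0.54],[0,0,0]],[0.3,[0,0,0.62],[0,0,0]],[0.3,[0,0,0.62],[0,0,0]]]}}

```text
t: 24.15
tool_pos: [0.5663, -0.2418, 0.2934]
tool_rot: [-2.081, -2.071, -0.316]
contact_force: [0.2, -0.6, 0.0]
opening: 0.0301
grip_force: 0.0
```

Request:
{"fn": "jog_arm", "kwargs": {"deltas": [[0.3,[-0.1,-0.06,0.1],[0,0,0]],[0.3,[-0.2,-0.14,0.2],[0,0,0]],[0.3,[-0.3,-0.24,0.2],[0,0,0]],[0.3,[-0.4,-0.34,0.2],[0,0,0]],[0.3,[-0.45,-0.44,0.2],[0,0,0]],[0.3,[-0.45,-0.54,0.2],[0,0,0]],[0.3,[-0.45,-0.64,0.2],[0,0,0]],[0.3,[-0.45,-0.7,0.2],[0,0,0]],[0.3,[-0.45,-0.7,0.2],[0,0,0]],[0.3,[-0.45,-0.7,0.2],[0,0,0]]]}}

```text
t: 24.98
tool_pos: [0.3811, -0.5253, 0.3601]
tool_rot: [-2.079, -2.051, -0.309]
contact_force: [0.4, -0.3, -1.7]
opening: 0.0296
grip_force: 0.0
```

Run:
```python
from h import *
s=ctrl.get_image("scene")[:,:,::-1];t=ctrl.get_image("top")[:,:,::-1]
cv2.imwrite("pics/s10.png",s);cv2.imwrite("pics/t10.png",t)
hsv=cv2.cvtColor(t,cv2.COLOR_BGR2HSV)[205:290,370:530]
for nm,m,z in(("brass",(hsv[...,0]>17)&(hsv[...,0]<30)&(hsv[...,1]>110)&(hsv[...,2]>110),.036),("pale",(hsv[...,0]>9)&(hsv[...,0]<22)&(hsv[...,1]<150)&(hsv[...,2]>175),.036),("steel",(hsv[...,1]<40)&(hsv[...,2]>185),.033)):
    c,l,st,ce=cv2.connectedComponentsWithStats(m.astype(np.uint8))
    for i in range(1,c):
        if st[i][4]>12: 
            x,y,w,h=st[i][:4];print(nm,x+370,y+205,w,h,st[i][4],plane("top",(x+370,y+205+h/2),z).round(3),plane("top",(x+370+w,y+205+h/2),z).round(3))
t0=cv2.imread("pics/top0.png")
d=cv2.absdiff(t0,t).max(2)
for n,(x,y,w,h) in dict(pen_ruler=(195,215,92,55),succ=(335,325,40,40),sculpt=(312,118,65,50),big=(190,310,115,85),small=(225,145,60,40),green=(405,90,100,65)).items(): print(n,(d[y:y+h,x:x+w]>50).mean().round(3))
for y in(-.077,-.311):print(proj("top",[.557,y,.03]))
```

```text
brass 393 206 18 2 35 [ 0.667 -0.103  0.036] [ 0.666 -0.139  0.036]
brass 483 206 18 2 36 [ 0.662 -0.283  0.036] [ 0.661 -0.318  0.036]
brass 488 225 12 2 17 [ 0.623 -0.29   0.036] [ 0.623 -0.314  0.036]
brass 448 252 5 9 37 [ 0.564 -0.207  0.036] [ 0.564 -0.217  0.036]
brass 490 251 3 9 24 [ 0.564 -0.289  0.036] [ 0.564 -0.295  0.036]
pale 422 217 78 5 236 [ 0.64  -0.16   0.036] [ 0.636 -0.315  0.036]
pale 422 224 78 5 316 [ 0.625 -0.159  0.036] [ 0.622 -0.313  0.036]
pale 422 232 79 3 218 [ 0.611 -0.158  0.036] [ 0.607 -0.314  0.036]
pale 450 252 40 9 298 [ 0.564 -0.211  0.036] [ 0.562 -0.289  0.036]
steel 422 219 78 6 399 [ 0.635 -0.16   0.033] [ 0.631 -0.315  0.033]
steel 422 227 79 6 454 [ 0.619 -0.159  0.033] [ 0.615 -0.316  0.033]
steel 396 252 51 9 346 [ 0.567 -0.105  0.033] [ 0.564 -0.206  0.033]
pen_ruler 0.058
succ 0.0
sculpt 0.0
big 0.059
small 0.0
green 0.026
[382.0473851  261.76641554]
[500.25507458 259.08092268]
```

Run:
```python
from h import *
d=cv2.absdiff(cv2.imread("pics/top0.png"),cv2.imread("pics/t10.png")).max(2)
print("ruler",(d[188:255,188:216]>50).mean(),"pen",(d[210:255,255:275]>50).mean())
s6=cv2.imread("pics/p6.png")[:,:400];s=cv2.imread("pics/s10.png")[60:360,50:450]
print("lid change since open",(cv2.absdiff(s6,s).max(2)[110:215,105:200]>50).mean())
o=ctrl.get_obs();print(o["t"],o["contact_force"]);print(ctrl.finish_job())
```

```text
ruler 0.0 pen 0.0
lid change since open 0.02606516290726817
25.0833 [-0.30312287  0.63071672 -0.13193169]
the job is handed in; nothing more can be done
None
```

The job is handed in at 25 s. The lid leans back open on its stop and the letter opener lies flat, wholly inside the front compartment. In the images the ruler, pen and both ornaments are unmoved.

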